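Set the coffee grinder to 7 and start it

ROBOT

A 6-joint arm with a two-finger parallel gripper is mounted at the origin on a cart in front of the work surface, level with it; the furniture and walls round the work are solid. World frame = base frame: x ahead of the robot, y to its left, z up, the work surface at z = 0. Lengths are in m, angles in rad, forces in N, time in s.
With the tool pointing down it reaches from about 0.35 to 0.85 m from the base axis. Payload 8.1 kg.
Tool frame: the origin (TCP) lies on the mounting face of the last link; the fingertips stand 173 mm ahead of it and the grasp point (between the pads) lies 155 mm ahead of it; y points along the fingers, x is the direction in which the jaws open and shut, and the axes are right-handed (so a half turn about y gives the same grasp; the last joint's range is limited). The gripper opens to 85 mm and grips with 20 to 120 N. Pads are 22 mm wide; open, the fingers measure 114 mm over their backs; the gripper's body (76 mm by 85 mm) begins 54 mm behind the grasp point. The pads swing forward as they close: fully open they stand 13 mm farther back than shut.
Start: joints at [-1.233, 0.13, 1.488, -0, 1.523, -0.085], TCP at [0.246, -0.547, 0.405] pointing down, gripper open.
Joint ranges: [-2.96, 2.96], [-0.89, 2.26], [0.02, 2.5], [-1.34, 4.48], [0, 2.73], [-2.66, 2.66]. Speed limits (rad/s): [2.39, 2.39, 2.79, 3.14, 3.14, 3.14].

INTERFACE

Orientations are given as a rotation vector (axis times angle).
In Python, from bench import state, eyes, robot gives the robot as it stands. The module is installed in compiled form; this text tells all that it offers.
- The arm moves only by the tool send_rows, never from a script. Its argument "plan" is a list of rows, each a list of 3 entries, a list of its own where there are three numbers: the shift along the tool's x, y, z in m, then the turn, a rotation vector about the tool's x, y, z in degrees, then the closure in counts, from 0 (fully open) to 255 (shut). A call has 1 to 20 rows; each row is the pose to reach, as a shift and turn from the pose commanded when the call began, along the tool's axes at that moment; what a row does not reach only later rows make up. A row lasts 1/12 s, in which the tool goes at most 41.7 mm and 7.16 degrees, less where a joint would pass 70% of its speed; a pose out of reach is approached as far as the arm can. A call with a gripper value outside its range is refused whole. The fingers move at their own pace and stop on an object; "squeeze" is the grip in N (left out, the last holds). Time passes only in rows, so rows that repeat a pose let the fingers close. It gives the time, the measured TCP pose, the force and the opening at its end, in the units of the state.
- state(): the state, without advancing time (a new reading comes with each control period).
- eyes.get_image(name): name is "scene" or "top" or "wrist"; returns (picture, depth): 480x640x3 uint8, blue, green, red; 480x640 float32, m along the optical axis (not along the pixel's ray), 0 where there is no reading.
- eyes.get_calibration(name): a dict with "fx", "fy", "cx", "cy" (pixels), "camera_from_world" (4x4, takes a point from world to camera coordinates); the wrist camera has in their place "mount" (4x4, takes a point from camera to tool coordinates, whose origin is the TCP and whose axes are the tool frame's). Camera axes: x right, y down, z forward; pixel columns grow to the right and rows downward; lengths in m; the calibration is good to about 2 mm. A picture is of the moment at which its call begins: read the wrist's pose just before it. get_calibration takes no time and is no camera call.
- robot.hand_in(): hands the job in, once; it reports no verdict.
The state is a dict: "t": time; "joints": joint angles; "qvel": joint speeds; "joint_torque": joint torques, N m; "position": TCP position; "ee_rot": TCP orientation; "contact_force": force on the tool from outside, world axes, zero at the start; "ft_torque": the same for the moment, N m; "opening": finger opening in m.
Only numpy, scipy, OpenCV 4.12 (cv2) and the standard library are available. Lean on these libraries where they do the work, as an engineer would, in place of code of your own. Each camera call takes 0.05 s, during which the arm holds its last target. There are 200 camera calls.

TASK

Set the coffee grinder to grind size 7 and start it. Press the dial straight down against its spring until you feel it meet its stop, keep it down without ramming it while you turn it until 7 stands in the little window, and let it come fully up again so that it locks; never wrench the dial round while it is locked. Then give the start button beside it one gentle press and let go; leave the keys beside the grinder where they lie.

Things in the scene. Friction and masses are not known exactly. Their poses are not given: they have to be found in the camera images.
- grinder: slate-grey coffee grinder, steel top, fixed; 240 long, 125 wide, head top 150 above the worktop. Origin on the worktop below the dial's axis; z up, -x to its front. On the top along x: start button (-72), number window (-38), dial (0), round bean hopper (+106, radius 38, rising 57 above the head top). Chute and steel catch cup under the front stay as they are
- dial_shaft: the dial with all that sinks with it (shaft, drum, index pin); origin as the grinder's. Up, its pin locks it at each number. The press that frees it is unseen and differs, 5 to 10.5 deep; the firm stop comes 1.1 deeper: press till it is felt; eased up 0.5 from the stop it is still free. Over 15 N on stop or locked pin spoils it (the spring's force does not count)
- grind_dial (a joint): angle of the dial, 0.5236 rad a number: 0 shows 0 in the window, 3.665 shows 7, 4.71 shows 9; grows as the dial turns clockwise seen from above; end stops just past 0 and 9. Turning takes about 0.05 N m once free. Starts lower, at a number or between two. Let go within about 0.08 rad of a number it comes up and locks there; let go between two it comes up unlocked
- dial_grip (a point): point on the upright axis of the dial's round black fluted knob, 9 below the knob's top. Knob 43 in diameter, standing 46 above the head top when up; this point is then 187 above the worktop. A spring of 8 N (up) to 11 N (deepest) holds the dial up
- window (a point): middle of the number window, 15 x 17, in the head's top, 38 from the dial's axis towards the grinder's front; black numerals on the white drum below it, read from the front of the grinder, which faces the robot
- start_button: round steel start button, 23 in diameter, standing 9 above the head's top in a black ring; origin at the middle of its top; moves 7 straight down against a spring of 2 N at first, 5.5 N at the bottom, and springs back; it counts as pressed from 4.5 down. More than 25 N on it is too hard
- keys: bunch of keys, about 110 across, 8 high, lying left in front of the grinder, to be left alone

How it is judged:
By the outcome, as a careful person would: the job done as asked, in the order asked, and still so for the second after the job is handed in, with the robot touching nothing.
It also fails if it takes over 72 s, if anything falls off the work surface, if the arm or the gripper's body presses on something with over 40 N, if the wrist force passes 120 N, or if a joint passes its speed limit or range.

## Working session

There is one attempt and no reset: what is moved stays moved. The work goes in short steps, Python scripts to look and compute and a tool call to move; the robot and the scene stay as the last step left them, time stands still between calls to the robot, and variables do not carry over. Pictures are saved under pics/ and viewed, about 8 in all and at most 12, crops included, and the job is handed in when it is done.

Besides the shell and the picture viewer there is one more tool, called after "Call:" in YAML: its name, and indented under it one key for each argument. send_rows: Moves the arm, as the interface text tells. Its arguments: {"type":"object","properties":{"plan":{"type":"array","items":{"type":"array"}},"squeeze":{"type":"number"}},"required":["plan"]}

```bash
mkdir -p pics; ls; python3 - <<'E'
from bench import state, eyes, robot
import cv2,numpy as np
s=state(); print(s)
ims=[]
for n in("scene","top"):
    im,d=eyes.get_image(n); np.savez(f"{n}.npz",im=im,d=d); 
    c=eyes.get_calibration(n); print(n,c)
    cv2.imwrite(f"pics/{n}0.png",im)
print(eyes.get_calibration("wrist"))
E
```

```text
pics
{'t': 0.0, 'joints': array([-1.23338997e+00,  1.31156781e-01,  1.48933676e+00,  3.57822890e-05,
        1.52300069e+00, -8.53761322e-02]), 'qvel': array([ 5.85329068e-04,  7.20194766e-04, -5.84170149e-05,  1.41947877e-04,
        1.07740151e-04, -1.05677903e-04]), 'joint_torque': array([-3.02153899e-05, -5.69407117e+01, -5.00548875e+01, -2.35037869e-04,
        1.49517646e-02,  2.41854877e-05]), 'position': array([ 0.24613768, -0.54691965,  0.40361518]), 'ee_rot': array([-1.37882813,  0.89345269, -0.89101908]), 'contact_force': array([ 0.00084412,  0.56654864, -0.38168051]), 'ft_torque': array([ 0.03608433,  0.02835787, -0.06996295]), 'opening': 0.08556698317722179}
scene {'fx': 444.04683041720443, 'fy': 444.04683041720443, 'cx': 324.545749197697, 'cy': 243.5116720309189, 'camera_from_world': array([[ 0.79290602, -0.60886335, -0.02419647, -0.22003999],
       [-0.28913858, -0.34098956, -0.89449707,  0.3237865 ],
       [ 0.53637573,  0.71624824, -0.44641856,  0.51228485],
       [ 0.        ,  0.        ,  0.        ,  1.        ]])}
top {'fx': 598.6325700445337, 'fy': 598.6325700445337, 'cx': 325.5423390402997, 'cy': 236.04238962914053, 'camera_from_world': array([[-0.12902488, -0.99158225,  0.01082693,  0.26396701],
       [-0.77424808,  0.09391147, -0.62587582,  0.37751822],
       [ 0.61959058, -0.08913628, -0.77984757,  0.70887078],
       [ 0.        ,  0.        ,  0.        ,  1.        ]])}
{'fx': 346.57532521624836, 'fy': 346.57532521624836, 'cx': 309.67558392040894, 'cy': 236.54047331552943, 'mount': array([[ 9.99999822e-01,  5.95033017e-04,  4.61077700e-05,
        -9.28179479e-04],
       [ 1.11056109e-04, -2.61431418e-01,  9.65222048e-01,
         3.01420505e-02],
       [ 5.86393007e-04, -9.65221871e-01, -2.61431438e-01,
         6.55950020e-02],
       [ 0.00000000e+00,  0.00000000e+00,  0.00000000e+00,
         1.00000000e+00]])}
```

```bash
python3 - <<'E'
import cv2,numpy as np
from scipy.spatial.transform import Rotation as R
print(R.from_rotvec([-1.37882813,  0.89345269, -0.89101908]).as_matrix().round(3))
E
```

```text
[[ 0.41  -0.001  0.912]
 [-0.912  0.002  0.41 ]
 [-0.002 -1.     0.   ]]
```

View pics/scene0.png

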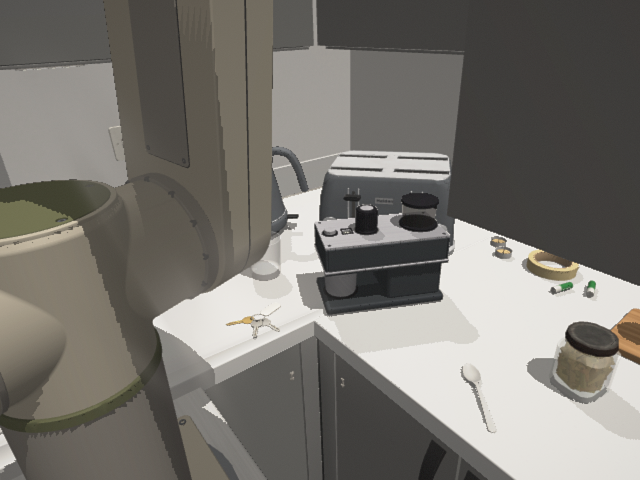

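View pics/top0.png

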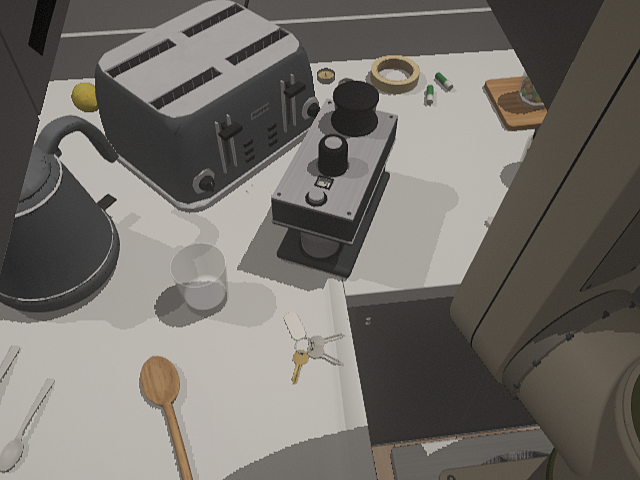

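```bash
cat > h.py <<'E'
import numpy as np,cv2
from scipy.spatial.transform import Rotation as R
def ray(c,uv,z,T=None):
    T=np.linalg.inv(c["camera_from_world"]) if T is None else T
    d=T[:3,:3]@[(uv[0]-c["cx"])/c["fx"],(uv[1]-c["cy"])/c["fy"],1]; o=T[:3,3]
    return o+d*(z-o[2])/d[2]
def pts(c,dep,T=None):
    T=np.linalg.inv(c["camera_from_world"]) if T is None else T
    v,u=np.mgrid[:480,:640]; P=np.stack([(u-c["cx"])/c["fx"]*dep,(v-c["cy"])/c["fy"]*dep,dep],-1)
    return P@T[:3,:3].T+T[:3,3]
def wristT(s,c):
    M=np.eye(4);M[:3,:3]=R.from_rotvec(s["ee_rot"]).as_matrix();M[:3,3]=s["position"]; return M@c["mount"]
E
python3 - <<'E'
from h import *
from bench import eyes
c=eyes.get_calibration("top"); f=np.load("top.npz"); im,d=f["im"],f["d"]
P=pts(c,d); P[d==0]=np.nan
for nm,uv,z in(("knob",(334,142),.196),("button",(316,197),.159),("win",(324,183),.15),("hopper",(356,92),.207)):
    print(nm,ray(c,uv,z).round(4),P[uv[1],uv[0]].round(4))
# head top plane: points z .14-.156
m=(abs(P[...,2]-.15)<.006); m[:90]=0;m[230:]=0;m[:,:265]=0;m[:,400:]=0
print(m.sum(),np.nanmedian(P[m][:,2])); cv2.imwrite("pics/m.png",m*255)
r=cv2.minAreaRect((P[m][:,:2]*1000).astype(np.float32)); print(r,cv2.boxPoints(r))
k=(abs(P[...,2]-.196)<.004)&(np.hypot(P[...,0]-ray(c,(334,142),.196)[0],P[...,1]-ray(c,(334,142),.196)[1])<.03)
print("knobtop",P[k].mean(0),k.sum(),cv2.minEnclosingCircle((P[k][:,:2]*1000).astype(np.float32)))
for z in (.1,.2,.25,.3,.35,.4,.5):
    mm=(P[...,2]>z-.02)&(P[...,2]<z+.03)&(P[...,0]<1.2); 
    if mm.sum(): print(z,np.nanmin(P[mm],0).round(3),np.nanmax(P[mm],0).round(3))
t=P[20:200,100:310].reshape(-1,3); t=t[(t[:,2]>.05)]; print("toaster zmax",np.nanmax(t[:,2]), np.nanmin(t[:,1]))
f=np.load("scene.npz");cs=eyes.get_calibration("scene");Q=pts(cs,f["d"]);
for uv in((390,30),(390,48),(150,30),(250,30),(290,45),(500,100)): print("cab",uv,Q[uv[1],uv[0]].round(3))
E
```

```text
knob [0.5276 0.1873 0.196 ] [0.5275 0.1874 0.1961]
button [0.4575 0.2221 0.159 ] [0.4563 0.2222 0.1603]
win [0.4919 0.2061 0.15  ] [0.4976 0.2053 0.1439]
hopper [0.6236 0.1401 0.207 ] [0.6219 0.1404 0.2083]
7033 0.15076459492630523
((574.4708251953125, 219.35357666015625), (223.7650909423828, 249.37466430664062), 63.124855041503906) [[412.67426  175.91968 ]
 [635.1149    63.190414]
 [736.2674   262.78748 ]
 [513.8267   375.51672 ]]
knobtop [0.52267295 0.18984664 0.19605542] 465 ((524.6676635742188, 188.9221649169922), 21.53911018371582)
0.1 [ 0.055 -0.229  0.08 ] [1.013 0.678 0.13 ]
0.2 [0.027 0.042 0.18 ] [0.943 0.624 0.23 ]
0.25 [0.012 0.051 0.23 ] [0.584 0.597 0.28 ]
0.3 [-0.002 -0.075  0.28 ] [0.712 0.133 0.33 ]
0.35 [-0.018 -0.075  0.33 ] [0.646 0.132 0.38 ]
0.4 [-0.02  -0.075  0.38 ] [0.561 0.125 0.43 ]
0.5 [0.104 0.043 0.48 ] [0.444 0.468 0.53 ]
toaster zmax 0.19630621482164512 0.17216255390865967
cab (390, 30) [0.625 0.24  0.497]
cab (390, 48) [0.653 0.266 0.466]
cab (150, 30) [0.126 0.019 0.511]
cab (250, 30) [ 0.192 -0.031  0.509]
cab (290, 45) [0.556 0.463 0.471]
cab (500, 100) [ 0.422 -0.124  0.437][ WARN:0@0.509] global loadsave.cpp:1063 imwrite_ Unsupported depth image for selected encoder is fallbacked to CV_8U.
```

```bash
python3 - <<'E'
from h import *
from bench import eyes
f=np.load("scene.npz");cs=eyes.get_calibration("scene");Q=pts(cs,f["d"]);
print("cam",np.linalg.inv(cs["camera_from_world"])[:3,3])
for uv in((325,5),(325,40),(390,5),(390,25),(390,44),(450,5),(450,45),(290,5),(290,20),(290,80),(400,100),(480,20),(480,150),(600,20),(600,150),(20,20),(20,55),(80,55),(100,120)): print(uv,Q[uv[1],uv[0]].round(3))
f=np.load("top.npz");c=eyes.get_calibration("top");P=pts(c,f["d"]);
print("top")
for uv in((20,20),(50,10),(10,120),(200,30),(300,30),(500,20),(510,40),(540,40),(250,40),(300,60),(270,150),(200,200)): print(uv,P[uv[1],uv[0]].round(3))
E
```

```text
cam [-0.00668696 -0.39048959  0.51299535]
(325, 5) [0.622 0.426 0.544]
(325, 40) [0.626 0.433 0.479]
(390, 5) [0.624 0.241 0.537]
(390, 25) [0.623 0.238 0.505]
(390, 44) [0.625 0.238 0.474]
(450, 5) [0.625 0.111 0.532]
(450, 45) [0.624 0.103 0.475]
(290, 5) [0.561 0.463 0.545]
(290, 20) [0.561 0.465 0.518]
(290, 80) [0.769 0.797 0.359]
(400, 100) [1.005 0.566 0.299]
(480, 20) [ 0.42  -0.091  0.511]
(480, 150) [ 0.421 -0.109  0.383]
(600, 20) [ 0.42  -0.205  0.509]
(600, 150) [ 0.422 -0.229  0.406]
(20, 20) [0.084 0.467 0.526]
(20, 55) [0.07  0.465 0.479]
(80, 55) [0.152 0.463 0.475]
(100, 120) [0.222 0.795 0.317]
top
(20, 20) [0.33  0.465 0.53 ]
(50, 10) [0.319 0.437 0.542]
(10, 120) [0.243 0.466 0.504]
(200, 30) [0.867 0.382 0.178]
(300, 30) [0.991 0.191 0.087]
(500, 20) [ 0.643 -0.072  0.303]
(510, 40) [ 0.597 -0.073  0.299]
(540, 40) [ 0.518 -0.073  0.35 ]
(250, 40) [0.804 0.295 0.192]
(300, 60) [0.763 0.213 0.174]
(270, 150) [0.694 0.278 0.036]
(200, 200) [0.593 0.405 0.028]
```

Call:
send_rows:
  plan:
    - [[-0.03, 0, 0], [0, 0, 0], 0]
    - [[-0.06, 0, 0], [0, 0, 0], 0]
    - [[-0.09, 0, 0], [0, 0, 0], 0]
    - [[-0.12, 0, 0], [0, 0, 0], 0]
    - [[-0.15, 0, 0], [0, 0, 0], 0]
    - [[-0.18, 0, 0], [0, 0, 0], 0]
    - [[-0.21, 0, 0], [0, 0, 0], 0]
    - [[-0.24, 0, 0], [0, 0, 0], 0]
    - [[-0.27, 0, 0], [0, 0, 0], 0]
    - [[-0.29, 0, 0], [0, 0, 0], 0]
    - [[-0.29, 0, 0], [0, 0, 0], 0]

```text
t: 1.02
position: [0.1264, -0.2805, 0.4046]
ee_rot: [-1.38, 0.892, -0.893]
contact_force: [-0.0, -1.0, -0.4]
opening: 0.0856
```

```bash
python3 - <<'E'
from h import *
from bench import eyes,state
s=state(); print(s["t"],s["joints"].round(3),s["position"].round(4),R.from_rotvec(s["ee_rot"]).as_matrix().round(3),s["contact_force"].round(2))
n=[(-1.23339,.131157,1.489337,.24613768,-.54691965,.40361518),(*s["joints"][:3],*s["position"])]
# r=a2 s2+d4 s23 ; 
A=[[np.sin(q[1]),np.sin(q[1]+q[2])] for q in n]; r=[np.cos(q[0])*q[3]+np.sin(q[0])*q[4] for q in n]
x=np.linalg.solve(A,r); print("a2,d4",x,"hz",[q[5]-x[0]*np.cos(q[1])-x[1]*np.cos(q[1]+q[2]) for q in n],"lat",[-np.sin(q[0])*q[3]+np.cos(q[0])*q[4] for q in n])
im,d=eyes.get_image("scene"); cv2.imwrite("pics/scene1.png",im)
E
```

```text
1.0167 [-1.315 -0.757  2.2   -0.     1.698 -0.166] [ 0.1264 -0.2805  0.4046] [[ 0.41  -0.     0.912]
 [-0.912 -0.     0.41 ]
 [ 0.    -1.    -0.   ]] [-0.03 -1.01 -0.38]
a2,d4 [0.35522054 0.55178907] hz [np.float64(0.0788568872953016), np.float64(0.07589986885317794)] lat [np.float64(0.051206858670925365), np.float64(0.051164973711096004)]
```

Call:
send_rows:
  plan:
    - [[-0.0024, 0, 0.038], [0, -7.1, 0], 0]
    - [[-0.0094, 0, 0.0755], [0, -14.2, 0], 0]
    - [[-0.021, 0, 0.1118], [0, -21.3, 0], 0]
    - [[-0.037, 0, 0.1463], [0, -28.4, 0], 0]
    - [[-0.0572, 0, 0.1787], [0, -35.5, 0], 0]
    - [[-0.0812, 0, 0.2083], [0, -42.6, 0], 0]
    - [[-0.1087, 0, 0.2347], [0, -49.7, 0], 0]
    - [[-0.1392, 0, 0.2575], [0, -56.8, 0], 0]
    - [[-0.1723, 0, 0.2763], [0, -63.9, 0], 0]
    - [[-0.2075, 0, 0.2909], [0, -71, 0], 0]
    - [[-0.2443, 0, 0.3011], [0, -78.1, 0], 0]
    - [[-0.2819, 0, 0.3066], [0, -85.2, 0], 0]
    - [[-0.2819, 0, 0.3066], [0, -85.2, 0], 0]
    - [[-0.2819, 0, 0.3066], [0, -85.2, 0], 0]

```text
t: 2.23
position: [0.2909, 0.1025, 0.4045]
ee_rot: [-1.554, -0.271, 0.272]
contact_force: [0.6, -0.0, -0.3]
opening: 0.0853
```

```bash
cat >> h.py <<'E'
def togo(s,p,yaw=None):
    "shift in tool axes to world point p for the TCP"
    M=R.from_rotvec(s["ee_rot"]).as_matrix(); o=M.T@(np.array(p)-s["position"])
    return o.round(4)
E
python3 - <<'E'
from h import *
from bench import state
s=state(); M=R.from_rotvec(s["ee_rot"]).as_matrix()
print(s["t"],s["joints"].round(3),s["position"].round(4),M.round(3),s["contact_force"].round(2))
print("to above dial",togo(s,[.5247,.189,.42]),"zyaw",np.degrees(np.arctan2(M[1,2],M[0,2])))
E
```

```text
2.2333 [ 0.172 -0.753  2.198  0.     1.698 -0.175] [0.2909 0.1025 0.4045] [[ 0.941 -0.001 -0.34 ]
 [ 0.34   0.     0.941]
 [-0.001 -1.     0.   ]] [ 0.56 -0.04 -0.35]
to above dial [ 0.2492 -0.0157  0.0019] zyaw 109.85488429634201
```

Call:
send_rows:
  plan:
    - [[0.028, 0, 0], [0, -5, 0], 0]
    - [[0.056, 0, 0], [0, -10, 0], 0]
    - [[0.084, 0, 0], [0, -15, 0], 0]
    - [[0.112, 0, 0], [0, -20, 0], 0]
    - [[0.14, 0, 0], [0, -25, 0], 0]
    - [[0.168, 0, 0.001], [0, -30, 0], 0]
    - [[0.196, 0, 0.001], [0, -35, 0], 0]
    - [[0.215, 0, 0.001], [0, -40, 0], 0]
    - [[0.23, 0, 0.001], [0, -44, 0], 0]
    - [[0.24, 0, 0.002], [0, -44, 0], 0]
    - [[0.249, 0, 0.002], [0, -44, 0], 0]
    - [[0.249, 0, 0.002], [0, -44, 0], 0]
    - [[0.249, 0, 0.002], [0, -44, 0], 0]

```text
t: 3.32
position: [0.526, 0.1836, 0.404]
ee_rot: [-1.394, -0.858, 0.86]
contact_force: [-0.2, 0.5, 0.3]
opening: 0.0856
```

```bash
python3 - <<'E'
from h import *
from bench import state,eyes
s=state(); M=R.from_rotvec(s["ee_rot"]).as_matrix()
print(s["t"],s["joints"].round(3),s["position"].round(4),s["joint_torque"].round(2),s["contact_force"].round(2))
im,d=eyes.get_image("wrist"); c=eyes.get_calibration("wrist"); T=wristT(s,c)
np.savez("w0.npz",im=im,d=d,T=T); cv2.imwrite("pics/w0.png",im)
E
```

```text
3.3167 [ 0.244  0.016  1.61  -0.     1.517 -0.86 ] [0.526  0.1836 0.404 ] [-1.800e-01 -5.009e+01 -5.059e+01 -1.000e-02 -1.500e-01  1.000e-02] [-0.19  0.52  0.29]
```

View pics/w0.png

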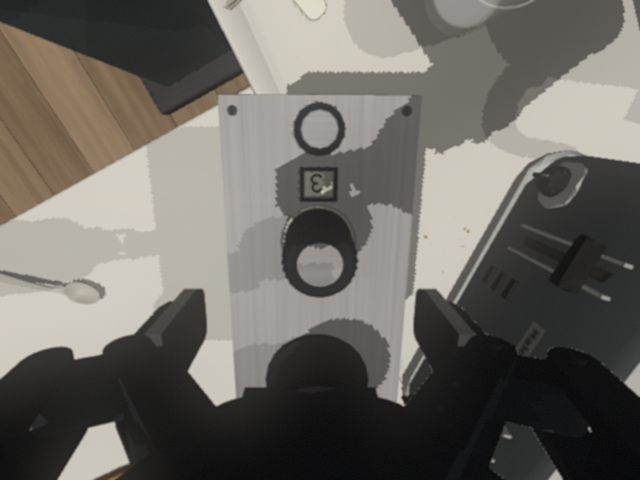

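```bash
python3 - <<'E'
from h import *
from bench import eyes
f=np.load("w0.npz"); im,d,T=f["im"],f["d"],f["T"]; c=eyes.get_calibration("wrist")
cr=cv2.resize(im[160:208,290:350],None,fx=10,fy=10,interpolation=cv2.INTER_CUBIC)
cv2.imwrite("pics/w0c.png",cv2.rotate(cr,cv2.ROTATE_180))
P=pts(c,d,T)
k=abs(P[...,2]-.196)<.006; k[:200]=0;k[320:]=0;k[:,270:]&=True;k[:,:270]=0;k[:,370:]=0
n,l,st,ce=cv2.connectedComponentsWithStats(k.astype(np.uint8)); i=1+st[1:,4].argmax(); print(st[i],ce[i])
print("knob",P[l==i].mean(0),ray(c,ce[i],.196,T), cv2.minEnclosingCircle((P[l==i][:,:2]*1000).astype(np.float32)))
b=(abs(P[...,2]-.159)<.0035);b[:95]=0;b[160:]=0;b[:,:285]=0;b[:,355:]=0
n,l,st,ce=cv2.connectedComponentsWithStats(b.astype(np.uint8)); i=1+st[1:,4].argmax(); print(st[i],ce[i],"button",P[l==i].mean(0),ray(c,ce[i],.159,T),ray(c,(321,129),.159,T))
print("win",ray(c,(319,184),.15,T), "hop",ray(c,(318,385),.207,T))
print("plate edges",ray(c,(220,96),.15,T),ray(c,(421,96),.15,T))
E
```

```text
[ 281  224   77   74 4280] [319.10911215 260.7317757 ]
knob [0.52373477 0.19059378 0.19585593] [0.52357838 0.1906718  0.196     ] ((525.462646484375, 189.80108642578125), 21.5189151763916)
[ 300  109   39   40 1170] [319.01965812 128.51538462] button [0.46133509 0.22238318 0.15954022] [0.46128634 0.22242233 0.159     ] [0.46206004 0.22334908 0.159     ]
win [0.49159696 0.20766246 0.15      ] hop [0.5859707  0.15882585 0.207     ]
plate edges [0.41737626 0.17770495 0.15      ] [0.47191011 0.28601318 0.15      ]
```

View pics/w0c.png

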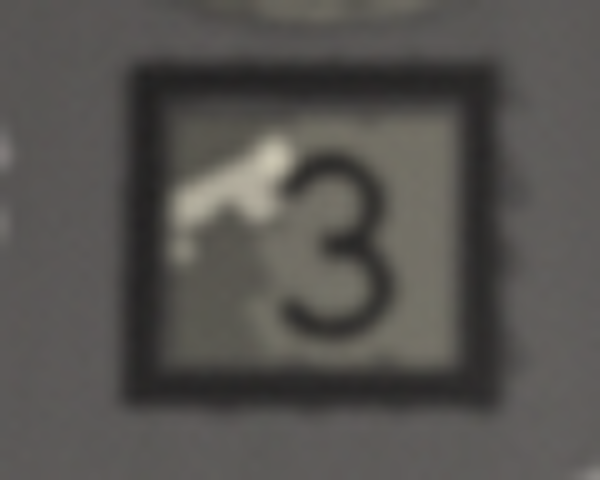

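```bash
python3 - <<'E'
from h import *
from bench import state,eyes
s=state(); M=R.from_rotvec(s["ee_rot"]).as_matrix()
print(s["t"],s["joints"].round(4),s["position"].round(4),s["qvel"].round(4),M.round(4))
print(togo(s,[.525,.190,.404]),np.degrees(np.arctan2(M[1,2],M[0,2])))
E
```

```text
3.3667 [ 2.4430e-01  1.4500e-02  1.6105e+00 -1.0000e-04  1.5175e+00 -8.6030e-01] [0.5256 0.1838 0.4042] [ 0.011  -0.0183  0.0111  0.0027  0.0017 -0.0006] [[ 4.495e-01 -9.000e-04 -8.933e-01]
 [ 8.933e-01 -3.000e-04  4.495e-01]
 [-7.000e-04 -1.000e+00  6.000e-04]]
[0.0053 0.0002 0.0033] 153.29116059269344
```

Call:
send_rows:
  plan:
    - [[0, 0, 0], [0, -7, 0], 70]
    - [[0, 0, 0], [0, -14, 0], 70]
    - [[0, 0, 0], [0, -21, 0], 70]
    - [[0, 0, 0], [0, -28, 0], 70]
    - [[0, 0, 0], [0, -35, 0], 70]
    - [[0, 0, 0], [0, -42, 0], 70]
    - [[0, 0, 0], [0, -49, 0], 70]
    - [[0, 0, 0], [0, -56, 0], 70]
    - [[0, 0, 0], [0, -63, 0], 70]
    - [[0, 0, 0], [0, -70, 0], 70]
    - [[0, 0, 0], [0, -77, 0], 70]
    - [[0, 0, 0], [0, -84, 0], 70]
    - [[0, 0, 0], [0, -88, 0], 70]
    - [[0, 0, 0], [0, -88, 0], 70]
    - [[0, 0, 0], [0, -88, 0], 70]
    - [[0, 0, 0], [0, -88, 0], 70]

```text
t: 4.7
position: [0.5251, 0.1847, 0.4049]
ee_rot: [-0.498, -1.94, 1.94]
contact_force: [-0.5, 0.3, 0.6]
opening: 0.0621
```

```bash
python3 - <<'E'
from h import *
from bench import state,eyes
s=state(); M=R.from_rotvec(s["ee_rot"]).as_matrix()
print(s["t"],s["joints"].round(4),s["position"].round(4),s["qvel"].round(4),s["contact_force"].round(2),s["opening"])
print(M.round(4),togo(s,[.525,.190,.34]),np.degrees(np.arctan2(M[1,2],M[0,2])))
E
```

```text
4.7 [ 0.2461  0.0131  1.6108 -0.      1.5174 -2.3938] [0.5251 0.1847 0.4049] [ 0.0033  0.0044 -0.0053  0.0027 -0.0005 -0.0058] [-0.5   0.34  0.59] 0.06212436276266686
[[-8.767e-01  3.000e-04 -4.810e-01]
 [ 4.810e-01  0.000e+00 -8.767e-01]
 [-2.000e-04 -1.000e+00 -2.000e-04]] [ 0.0027  0.0649 -0.0046] -118.74925527521607
```

Call:
send_rows:
  plan:
    - [[0.0015, 0, -0.0025], [0, 0, 0], 70]
    - [[0.0027, 0, -0.0046], [0, 0, 0], 70]
    - [[0.0027, 0.01, -0.0046], [0, 0, 0], 70]
    - [[0.0027, 0.02, -0.0046], [0, 0, 0], 70]
    - [[0.0027, 0.03, -0.0046], [0, 0, 0], 70]
    - [[0.0027, 0.04, -0.0046], [0, 0, 0], 70]
    - [[0.0027, 0.05, -0.0046], [0, 0, 0], 70]
    - [[0.0027, 0.057, -0.0046], [0, 0, 0], 70]
    - [[0.0027, 0.062, -0.0046], [0, 0, 0], 70]
    - [[0.0027, 0.065, -0.0046], [0, 0, 0], 70]
    - [[0.0027, 0.065, -0.0046], [0, 0, 0], 70]
    - [[0.0027, 0.065, -0.0046], [0, 0, 0], 70]
    - [[0.0027, 0.065, -0.0046], [0, 0, 0], 70]
    - [[0.0027, 0.065, -0.0046], [0, 0, 0], 70]

```text
t: 5.87
position: [0.5254, 0.1903, 0.3404]
ee_rot: [-0.496, -1.943, 1.942]
contact_force: [-0.3, 0.6, 0.7]
opening: 0.0619
```

```bash
python3 - <<'E'
from h import *
from bench import state,eyes
s=state(); M=R.from_rotvec(s["ee_rot"]).as_matrix()
print(s["t"],s["position"].round(4),s["qvel"].round(4),s["contact_force"].round(2),s["opening"],togo(s,[.525,.190,.34]))
im,d=eyes.get_image("wrist"); cv2.imwrite("pics/w1.png",im)
E
```

```text
5.8667 [0.5254 0.1903 0.3404] [ 0.0001  0.0017  0.001  -0.0004 -0.0003  0.0001] [-0.28  0.59  0.68] 0.06191651975644591 [0.0002 0.0004 0.0004]
```

View pics/w1.png

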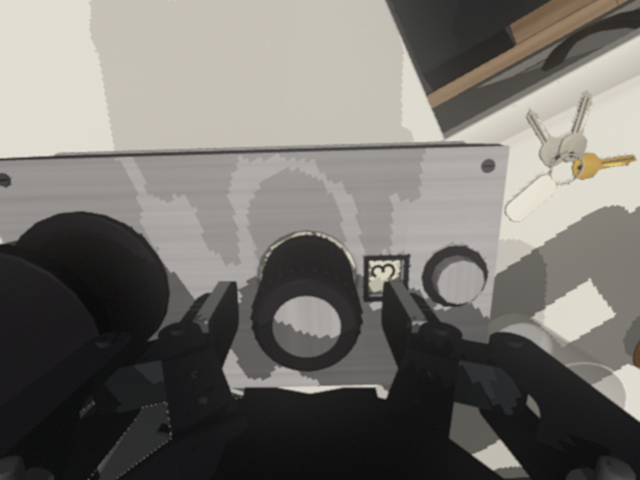

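Call:
send_rows:
  plan:
    - [[0, 0, 0], [0, 0, 0], 100]
    - [[0, 0, 0], [0, 0, 0], 110]
    - [[0, 0, 0], [0, 0, 0], 120]
    - [[0, 0, 0], [0, 0, 0], 125]
    - [[0, 0, 0], [0, 0, 0], 130]
    - [[0, 0, 0], [0, 0, 0], 135]
    - [[0, 0, 0], [0, 0, 0], 140]
    - [[0, 0, 0], [0, 0, 0], 160]
    - [[0, 0, 0], [0, 0, 0], 160]
    - [[0, 0, 0], [0, 0, 0], 160]
  squeeze: 40

```text
t: 6.75
position: [0.5258, 0.1899, 0.3405]
ee_rot: [-0.498, -1.943, 1.943]
contact_force: [4.9, -3.6, 2.4]
opening: 0.0416
```

```bash
cat > st.py <<'E'
from h import *
from bench import state
s=state(); M=R.from_rotvec(s["ee_rot"]).as_matrix()
print("t",s["t"],"p",(s["position"]*1000).round(2),"F",s["contact_force"].round(2),"Ftool",(M.T@s["contact_force"]).round(2),"Tq",s["ft_torque"].round(3),"op",round(s["opening"],4),"j6",s["joints"][5].round(4),"yawz",np.degrees(np.arctan2(M[1,2],M[0,2])).round(2))
E
python3 st.py
```

```text
t 6.75 p [525.79 189.87 340.46] F [ 4.91 -3.57  2.38] Ftool [-6.02 -2.36  0.79] Tq [-0.531 -0.706 -0.029] op 0.0416 j6 -2.3872 yawz -118.6
```

Call:
send_rows:
  plan:
    - [[-0.0006, 0, 0], [0, 0, 0], 160]
    - [[-0.0006, 0, 0], [0, 0, 0], 160]
    - [[-0.0006, 0.0006, 0], [0, 0, 0], 160]
    - [[-0.0006, 0.0012, 0], [0, 0, 0], 160]
    - [[-0.0006, 0.0018, 0], [0, 0, 0], 160]
    - [[-0.0006, 0.0024, 0], [0, 0, 0], 160]
    - [[-0.0006, 0.003, 0], [0, 0, 0], 160]
    - [[-0.0006, 0.003, 0], [0, 0, 0], 160]
    - [[-0.0006, 0.003, 0], [0, 0, 0], 160]

```text
t: 7.5
position: [0.5261, 0.1898, 0.338]
ee_rot: [-0.497, -1.943, 1.942]
contact_force: [1.2, -2.5, 8.1]
opening: 0.0418
```

```bash
python3 st.py
```

```text
t 7.5 p [526.09 189.85 337.99] F [ 1.15 -2.51  8.08] Ftool [-2.23 -8.07  1.64] Tq [-0.5   -0.133 -0.053] op 0.0418 j6 -2.3879 yawz -118.58
```

Call:
send_rows:
  plan:
    - [[0, 0.0006, 0], [0, 0, 0], 160]
    - [[0, 0.0012, 0], [0, 0, 0], 160]
    - [[0, 0.0018, 0], [0, 0, 0], 160]
    - [[0, 0.0024, 0], [0, 0, 0], 160]
    - [[0, 0.0024, 0], [0, 0, 0], 160]
    - [[0, 0.0024, 0], [0, 0, 0], 160]

```text
t: 8.0
position: [0.5261, 0.1899, 0.3357]
ee_rot: [-0.497, -1.943, 1.942]
contact_force: [1.9, -3.1, 10.2]
opening: 0.0416
```

```bash
python3 st.py
```

```text
t 8.0 p [526.09 189.86 335.66] F [ 1.91 -3.11 10.19] Ftool [ -3.18 -10.19   1.81] Tq [-0.448 -0.136 -0.032] op 0.0416 j6 -2.3879 yawz -118.58
```

Call:
send_rows:
  plan:
    - [[0, 0.0004, 0], [0, 0, 0], 160]
    - [[0, 0.0007, 0], [0, 0, 0], 160]
    - [[0, 0.0007, 0], [0, 0, 0], 160]

```text
t: 8.25
position: [0.5261, 0.1899, 0.335]
ee_rot: [-0.497, -1.943, 1.942]
contact_force: [0.9, -3.3, 9.0]
opening: 0.0419
```

Call:
send_rows:
  plan:
    - [[0, 0.0004, 0], [0, 0, 0], 160]
    - [[0, 0.0006, 0], [0, 0, 0], 160]
    - [[0, 0.0006, 0], [0, 0, 0], 160]

```text
t: 8.5
position: [0.5261, 0.1898, 0.3344]
ee_rot: [-0.497, -1.943, 1.942]
contact_force: [1.5, -3.2, 9.5]
opening: 0.0418
```

Call:
send_rows:
  plan:
    - [[0, 0.0004, 0], [0, 0, 0], 160]
    - [[0, 0.0007, 0], [0, 0, 0], 160]
    - [[0, 0.0007, 0], [0, 0, 0], 160]

```text
t: 8.75
position: [0.5261, 0.1899, 0.3337]
ee_rot: [-0.497, -1.943, 1.942]
contact_force: [1.3, -3.8, 9.5]
opening: 0.0422
```

Call:
send_rows:
  plan:
    - [[0, 0.0004, 0], [0, 0, 0], 160]
    - [[0, 0.0007, 0], [0, 0, 0], 160]
    - [[0, 0.0007, 0], [0, 0, 0], 160]

```text
t: 9.0
position: [0.5261, 0.1899, 0.333]
ee_rot: [-0.497, -1.944, 1.942]
contact_force: [1.1, -3.7, 9.6]
opening: 0.0421
```

Call:
send_rows:
  plan:
    - [[0, 0.0004, 0], [0, 0, 0], 160]
    - [[0, 0.0007, 0], [0, 0, 0], 160]
    - [[0, 0.0007, 0], [0, 0, 0], 160]

```text
t: 9.25
position: [0.5261, 0.1898, 0.3324]
ee_rot: [-0.497, -1.943, 1.942]
contact_force: [1.4, -2.8, 9.9]
opening: 0.0421
```

Call:
send_rows:
  plan:
    - [[0, 0.0004, 0], [0, 0, 0], 160]
    - [[0, 0.0007, 0], [0, 0, 0], 160]
    - [[0, 0.0007, 0], [0, 0, 0], 160]

```text
t: 9.5
position: [0.5261, 0.1899, 0.3319]
ee_rot: [-0.497, -1.944, 1.942]
contact_force: [0.5, -3.7, 11.5]
opening: 0.042
```

Call:
send_rows:
  plan:
    - [[0, 0.0004, 0], [0, 0, 0], 160]
    - [[0, 0.0004, 0], [0, 0, 0], 160]
    - [[0, 0.0004, 0], [0, 0, 0], 160]

```text
t: 9.75
position: [0.5261, 0.1899, 0.3318]
ee_rot: [-0.497, -1.944, 1.942]
contact_force: [-0.9, -3.9, 11.7]
opening: 0.0417
```

```bash
python3 st.py
```

```text
t 9.75 p [526.14 189.89 331.8 ] F [-0.88 -3.85 11.74] Ftool [ -1.09 -11.74   3.79] Tq [-0.603  0.177 -0.027] op 0.0417 j6 -2.3879 yawz -118.58
```

Call:
send_rows:
  plan:
    - [[0, 0.0004, 0], [0, 0, 0], 160]
    - [[0, 0.0004, 0], [0, 0, 0], 160]
    - [[0, 0.0004, 0], [0, 0, 0], 160]

```text
t: 10.0
position: [0.5262, 0.1899, 0.3317]
ee_rot: [-0.497, -1.944, 1.942]
contact_force: [-1.6, -2.6, 14.3]
opening: 0.0421
```

```bash
python3 st.py
```

```text
t 10.0 p [526.17 189.9  331.66] F [-1.6  -2.64 14.27] Ftool [  0.11 -14.28   3.07] Tq [-0.568  0.421 -0.012] op 0.0421 j6 -2.3879 yawz -118.58
```

Call:
send_rows:
  plan:
    - [[0, -0.0007, 0], [0, 0, 0], 160]
    - [[0, -0.0007, 0], [0, 0, 0], 160]
    - [[0, -0.0007, 0], [0, 1, 0], 160]
    - [[0, -0.0007, 0], [0, 2, 0], 160]
    - [[0, -0.0007, 0], [0, 2, 0], 160]

```text
t: 10.42
position: [0.5262, 0.1899, 0.3319]
ee_rot: [-0.529, -1.922, 1.92]
contact_force: [0.9, -3.6, 11.5]
opening: 0.0422
```

```bash
python3 st.py
```

```text
t 10.4167 p [526.16 189.88 331.94] F [ 0.89 -3.6  11.51] Ftool [ -2.62 -11.51   2.63] Tq [-0.524  0.029 -0.002] op 0.0422 j6 -2.3519 yawz -120.65
```

Call:
send_rows:
  plan:
    - [[0, 0, 0], [0, 3, 0], 160]
    - [[0, 0, 0], [0, 6, 0], 160]
    - [[0, 0, 0], [0, 9, 0], 160]
    - [[0, 0, 0], [0, 12, 0], 160]
    - [[0, 0, 0], [0, 15, 0], 160]
    - [[0, 0, 0], [0, 18, 0], 160]
    - [[0, 0, 0], [0, 21, 0], 160]
    - [[0, 0, 0], [0, 24, 0], 160]
    - [[0, 0, 0], [0, 27, 0], 160]
    - [[0, 0, 0], [0, 30, 0], 160]
    - [[0, 0, 0], [0, 30, 0], 160]

```text
t: 11.33
position: [0.5263, 0.1898, 0.3319]
ee_rot: [-0.926, -1.576, 1.573]
contact_force: [1.2, -3.7, 10.1]
opening: 0.0419
```

```bash
python3 st.py
```

```text
t 11.3333 p [526.25 189.76 331.93] F [ 1.25 -3.69 10.13] Ftool [ -3.84 -10.13   0.69] Tq [-0.686 -0.104 -0.051] op 0.0419 j6 -1.826 yawz -150.78
```

Call:
send_rows:
  plan:
    - [[0, 0, 0], [0, 3, 0], 160]
    - [[0, 0, 0], [0, 6, 0], 160]
    - [[0, 0, 0], [0, 10, 0], 160]
    - [[0, 0, 0], [0, 14, 0], 160]
    - [[0, 0, 0], [0, 18, 0], 160]
    - [[0, 0, 0], [0, 22, 0], 160]
    - [[0, 0, 0], [0, 26, 0], 160]
    - [[0, 0, 0], [0, 30, 0], 160]
    - [[0, 0, 0], [0, 34, 0], 160]
    - [[0, 0, 0], [0, 38, 0], 160]
    - [[0, 0, 0], [0, 42, 0], 160]
    - [[0, 0, 0], [0, 46, 0], 160]
    - [[0, 0, 0], [0, 49, 0], 160]
    - [[0, 0, 0], [0, 50, 0], 160]
    - [[0, 0, 0], [0, 50, 0], 160]

```text
t: 12.58
position: [0.5263, 0.1896, 0.3319]
ee_rot: [-1.361, -0.941, 0.938]
contact_force: [0.2, -5.3, 11.5]
opening: 0.042
```

```bash
python3 st.py
```

```text
t 12.5833 p [526.25 189.57 331.92] F [ 0.24 -5.29 11.52] Ftool [ -4.86 -11.51  -2.12] Tq [-1.089 -0.036 -0.026] op 0.042 j6 -0.9553 yawz 159.33
```

Call:
send_rows:
  plan:
    - [[0, 0, 0], [0, 3, 0], 160]
    - [[0, 0, 0], [0, 6, 0], 160]
    - [[0, 0, 0], [0, 10, 0], 160]
    - [[0, 0, 0], [0, 14, 0], 160]
    - [[0, 0, 0], [0, 18, 0], 160]
    - [[0, 0, 0], [0, 22, 0], 160]
    - [[0, 0, 0], [0, 26, 0], 160]
    - [[0, 0, 0], [0, 30, 0], 160]
    - [[0, 0, 0], [0, 34, 0], 160]
    - [[0, 0, 0], [0, 37, 0], 160]
    - [[0, 0, 0], [0, 38, 0], 160]
    - [[0, 0, 0], [0, 38, 0], 160]
    - [[0, 0, 0], [0, 38, 0], 160]

```text
t: 13.67
position: [0.5262, 0.1895, 0.3319]
ee_rot: [-1.529, -0.431, 0.428]
contact_force: [-0.0, -5.8, 12.2]
opening: 0.0419
```

```bash
python3 st.py; python3 - <<'E'
from h import *
from bench import state,eyes
s=state(); im,d=eyes.get_image("wrist"); c=eyes.get_calibration("wrist"); T=wristT(s,c)
np.savez("w2.npz",im=im,d=d,T=T)
# rectify the window plane z=.15 into grinder axes, numeral upright
g=np.array([.5255,.190]); ex=np.array([.8933,-.4495]); ey=np.array([.4495,.8933])
Ti=np.linalg.inv(T); src=[];dst=[]
for a,b in((-.055,.017),(-.055,-.017),(-.015,.017),(-.015,-.017)):
    w=np.r_[g+a*ex+b*ey,.15]; q=Ti[:3,:3]@w+Ti[:3,3]; src.append([c["fx"]*q[0]/q[2]+c["cx"],c["fy"]*q[1]/q[2]+c["cy"]])
    dst.append([(.017-b)*12000,(-.015-a)*12000])
H=cv2.getPerspectiveTransform(np.float32(src),np.float32(dst)); W=cv2.warpPerspective(im,H,(408,480),flags=cv2.INTER_CUBIC)
out=np.zeros((480,800,3),np.uint8); out[:,:408]=W; out[:294,408:]=cv2.resize(im,(392,294)); cv2.imwrite("pics/w2.png",out)
E
```

```text
t 13.6667 p [526.16 189.49 331.88] F [-0.02 -5.78 12.16] Ftool [ -3.01 -12.16  -4.94] Tq [-1.093  0.191 -0.042] op 0.0419 j6 -0.2933 yawz 121.39
```

View pics/w2.png

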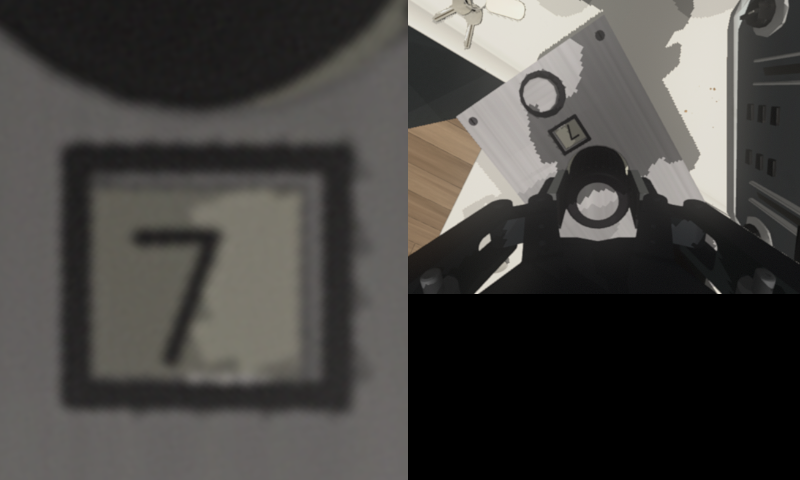

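```bash
python3 - <<'E'
from h import *
from bench import eyes
c=eyes.get_calibration("wrist"); g=np.array([.5258,.1900]); ex=np.array([.8933,-.4495]); ey=np.array([.4495,.8933])
for n in("w0","w2"):
    f=np.load(n+".npz"); P=pts(c,f["d"],f["T"]); im=f["im"]
    a=(P[...,:2]-g)@ex; b=(P[...,:2]-g)@ey; z=P[...,2]
    m=(abs(a+.038)<.0085)&(abs(b)<.0085)
    zz=z[m]; print(n,"z hist",np.histogram(zz,bins=np.arange(.125,.156,.002)))
    zd=np.median(zz[zz<.1455]) if (zz<.1455).any() else .148
    q=m&(abs(z-zd)<.003); gray=cv2.cvtColor(im,cv2.COLOR_BGR2GRAY)
    print("zd",zd,"gray",np.percentile(gray[q],[2,10,50,90]))
    fl=q&(gray<np.median(gray[q])*.55)
    A,B=a[fl]*1e3,-b[fl]*1e3
    print("numeral px",fl.sum(),"right-left extent",np.percentile(B,[3,97]).round(2),"fwd",np.percentile(A,[3,97]).round(2))
    fr=(gray<60)&(abs(z-.15)<.004)&(abs(a+.038)<.013)&(abs(b)<.012); print("frame ctr",np.percentile(-b[fr]*1e3,[2,98]),np.percentile(a[fr]*1e3,[2,98]))
E
```

```text
w0 z hist (array([  0,   0,   0,   0,   0,   0,   0,   0,  12, 527,  74,  15,  37,
        19,   7]), array([0.125, 0.127, 0.129, 0.131, 0.133, 0.135, 0.137, 0.139, 0.141,
       0.143, 0.145, 0.147, 0.149, 0.151, 0.153, 0.155]))
zd 0.1441786175541599 gray [ 50.24  67.2  101.   118.  ]
numeral px 28 right-left extent [-0.67  4.2 ] fwd [-43.85 -33.21]
frame ctr [-11.61174205  11.75933934] [-49.3733909  -27.81888541]
w2 z hist (array([  0,   0,   0,   0,  99, 881,  22,   0,   0,   0,   8,  23,  75,
        51,  13]), array([0.125, 0.127, 0.129, 0.131, 0.133, 0.135, 0.137, 0.139, 0.141,
       0.143, 0.145, 0.147, 0.149, 0.151, 0.153, 0.155]))
zd 0.13570981868791443 gray [ 38.  62.  93. 120.]
numeral px 72 right-left extent [-2.09  3.95] fwd [-43.86 -32.68]
frame ctr [-11.79924521  11.43264583] [-49.23520192 -27.91543453]
```

Call:
send_rows:
  plan:
    - [[0, 0, 0], [0, 1.2, 0], 160]
    - [[0, 0, 0], [0, 1.2, 0], 160]
    - [[0, 0, 0], [0, 1.2, 0], 160]
    - [[0, 0, 0], [0, 1.2, 0], 75]
    - [[0, 0, 0], [0, 1.2, 0], 75]
    - [[0, 0, 0], [0, 1.2, 0], 75]
    - [[0, 0, 0], [0, 1.2, 0], 75]
    - [[0, 0, 0], [0, 1.2, 0], 75]
    - [[0, 0, 0], [0, 1.2, 0], 75]
    - [[0, -0.008, 0], [0, 1.2, 0], 75]
    - [[0, -0.016, 0], [0, 1.2, 0], 75]
    - [[0, -0.03, 0], [0, 0, 0], 75]
    - [[0, -0.05, 0], [0, -6, 0], 75]
    - [[0, -0.07, 0], [0, -13, 0], 75]
    - [[0, -0.073, 0], [0, -20, 0], 75]
    - [[0, -0.073, 0], [0, -27, 0], 75]
    - [[0, -0.073, 0], [0, -32, 0], 75]
    - [[0, -0.073, 0], [0, -32, 0], 75]
    - [[0, -0.073, 0], [0, -32, 0], 75]
    - [[0, -0.073, 0], [0, -32, 0], 75]

```text
t: 15.38
position: [0.5257, 0.1899, 0.4036]
ee_rot: [-1.395, -0.859, 0.858]
contact_force: [0.4, -0.4, -0.3]
opening: 0.0607
```

```bash
python3 st.py; python3 - <<'E'
from h import *
from bench import state,eyes
s=state(); im,d=eyes.get_image("wrist"); c=eyes.get_calibration("wrist"); T=wristT(s,c)
np.savez("w3.npz",im=im,d=d,T=T); P=pts(c,d,T)
k=abs(P[...,2]-.19)<.014; k[:200]=0;k[320:]=0;k[:,:270]=0;k[:,370:]=0
n,l,st,ce=cv2.connectedComponentsWithStats(k.astype(np.uint8)); i=1+st[1:,4].argmax(); q=P[l==i]
print("knob",ce[i],"z top pct",np.percentile(q[:,2],[10,50,90,98]).round(4),cv2.minEnclosingCircle((q[q[:,2]>np.median(q[:,2])-.002][:,:2]*1000).astype(np.float32)))
b=(abs(P[...,2]-.159)<.0035);b[:95]=0;b[160:]=0;b[:,:285]=0;b[:,355:]=0
n,l,st,ce=cv2.connectedComponentsWithStats(b.astype(np.uint8)); i=1+st[1:,4].argmax(); print(st[i],"button",P[l==i].mean(0),ray(c,ce[i],.159,T))
cv2.imwrite("pics/w3.png",np.hstack([cv2.resize(im,(400,300)),cv2.resize(cv2.rotate(im[155:215,280:360],cv2.ROTATE_180),(400,300),interpolation=cv2.INTER_CUBIC)]))
E
```

```text
t 15.3833 p [525.69 189.94 403.56] F [ 0.4  -0.4  -0.28] Ftool [-0.18  0.28 -0.53] Tq [ 0.03  -0.022  0.032] op 0.0607 j6 -0.8489 yawz 153.25
knob [308.67132116 263.36047261] z top pct [0.1911 0.196  0.197  0.1975] ((525.3486328125, 190.197998046875), 20.386398315429688)
[ 290  114   39   40 1165] button [0.46132321 0.22240897 0.15954584] [0.46127518 0.22243167 0.159     ]
```

View pics/w3.png

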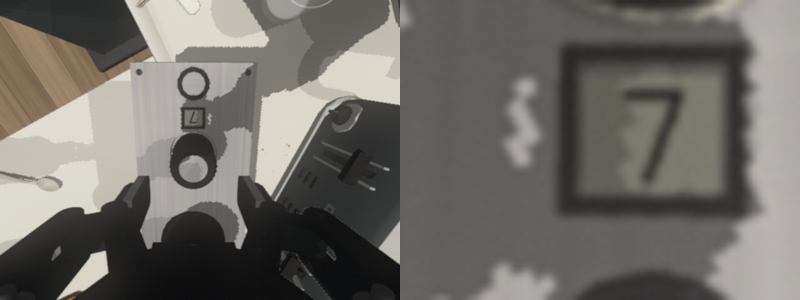

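Call:
send_rows:
  plan:
    - [[0, 0, 0.012], [0, 0, 0], 255]
    - [[0, 0, 0.036], [0, 0, 0], 255]
    - [[0, 0, 0.06], [0, 0, 0], 255]
    - [[0, 0, 0.072], [0, 0, 0], 255]
    - [[0, 0, 0.072], [0, 0, 0], 255]
    - [[0, 0, 0.072], [0, 0, 0], 255]
    - [[0, 0, 0.072], [0, 0, 0], 255]
    - [[0, 0, 0.072], [0, 0, 0], 255]
    - [[0, 0.015, 0.072], [0, 0, 0], 255]
    - [[0, 0.03, 0.072], [0, 0, 0], 255]
    - [[0, 0.045, 0.072], [0, 0, 0], 255]
    - [[0, 0.056, 0.072], [0, 0, 0], 255]
    - [[0, 0.06, 0.072], [0, 0, 0], 255]
    - [[0, 0.06, 0.072], [0, 0, 0], 255]
    - [[0, 0.06, 0.072], [0, 0, 0], 255]
    - [[0, 0.06, 0.072], [0, 0, 0], 255]
  squeeze: 20

```text
t: 16.77
position: [0.4617, 0.2222, 0.3442]
ee_rot: [-1.394, -0.862, 0.86]
contact_force: [-0.7, 0.4, 0.6]
opening: 0.0001
```

```bash
python3 st.py; python3 - <<'E'
from h import *
from bench import state,eyes
s=state(); im,d=eyes.get_image("wrist"); print(togo(s,[.4613,.2224,.332])); cv2.imwrite("pics/w4.png",im)
E
```

```text
t 16.7667 p [461.73 222.17 344.16] F [-0.67  0.4   0.6 ] Ftool [ 0.06 -0.6   0.77] Tq [-0.034  0.017 -0.052] op 0.0001 j6 -0.7583 yawz 153.41
[-0.      0.0122  0.0005]
```

View pics/w4.png

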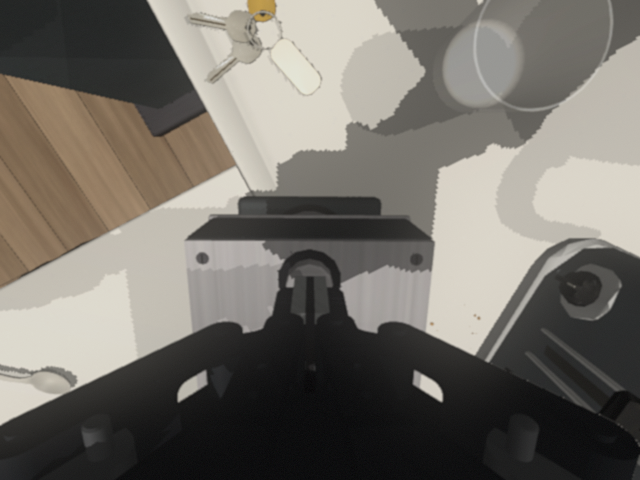

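Call:
send_rows:
  plan:
    - [[0, 0.004, 0.0005], [0, 0, 0], 255]
    - [[0, 0.008, 0.0005], [0, 0, 0], 255]
    - [[0, 0.011, 0.0005], [0, 0, 0], 255]
    - [[0, 0.013, 0.0005], [0, 0, 0], 255]
    - [[0, 0.0135, 0.0005], [0, 0, 0], 255]
    - [[0, 0.0135, 0.0005], [0, 0, 0], 255]

```text
t: 17.32
position: [0.4609, 0.2224, 0.3297]
ee_rot: [-1.394, -0.861, 0.861]
contact_force: [-1.4, -0.2, 4.1]
opening: -0.0002
```

```bash
python3 st.py
```

```text
t 17.3167 p [460.87 222.42 329.75] F [-1.43 -0.22  4.14] Ftool [-0.83 -4.14  1.18] Tq [ 0.006  0.128 -0.029] op -0.0002 j6 -0.7577 yawz 153.43
```

Call:
send_rows:
  plan:
    - [[0, 0.001, 0], [0, 0, 0], 255]
    - [[0, 0.002, 0], [0, 0, 0], 255]
    - [[0, 0.002, 0], [0, 0, 0], 255]
    - [[0, 0.002, 0], [0, 0, 0], 255]

```text
t: 17.65
position: [0.4609, 0.2224, 0.3278]
ee_rot: [-1.394, -0.861, 0.861]
contact_force: [-1.3, -0.5, 5.0]
opening: 0.0002
```

```bash
python3 st.py
```

```text
t 17.65 p [460.85 222.41 327.78] F [-1.3  -0.51  5.  ] Ftool [-1.04 -5.    0.94] Tq [0.052 0.224 0.019] op 0.0002 j6 -0.7576 yawz 153.43
```

Call:
send_rows:
  plan:
    - [[0, 0.001, 0], [0, 0, 0], 255]
    - [[0, 0.0015, 0], [0, 0, 0], 255]
    - [[0, 0.0015, 0], [0, 0, 0], 255]

```text
t: 17.9
position: [0.4609, 0.2224, 0.3262]
ee_rot: [-1.394, -0.861, 0.861]
contact_force: [-0.8, 0.3, 5.6]
opening: 0.0001
```

```bash
python3 st.py
```

```text
t 17.9 p [460.88 222.38 326.16] F [-0.82  0.35  5.63] Ftool [-0.05 -5.63  0.89] Tq [ 0.032  0.188 -0.037] op 0.0001 j6 -0.7576 yawz 153.42
```

Call:
send_rows:
  plan:
    - [[0, 0.0005, 0], [0, 0, 0], 255]
    - [[0, 0.001, 0], [0, 0, 0], 255]
    - [[0, 0.001, 0], [0, 0, 0], 255]

```text
t: 18.15
position: [0.4609, 0.2224, 0.3254]
ee_rot: [-1.394, -0.861, 0.861]
contact_force: [-2.3, -0.1, 5.8]
opening: 0.0001
```

```bash
python3 st.py
```

```text
t 18.15 p [460.87 222.41 325.43] F [-2.28 -0.07  5.82] Ftool [-1.08 -5.82  2.01] Tq [0.05  0.324 0.022] op 0.0001 j6 -0.7577 yawz 153.43
```

Call:
send_rows:
  plan:
    - [[0, -0.003, 0], [0, 0, 0], 255]
    - [[0, -0.008, 0], [0, 0, 0], 255]
    - [[0, -0.02, 0], [0, 0, 0], 255]
    - [[0, -0.04, 0], [0, 0, 0], 255]
    - [[0, -0.065, 0], [0, 0, 0], 255]
    - [[0, -0.078, 0], [0, 0, 0], 255]
    - [[0, -0.078, -0.02], [0, 0, 0], 200]
    - [[0, -0.078, -0.045], [0, 0, 0], 150]
    - [[0, -0.078, -0.065], [0, 0, 0], 75]
    - [[0, -0.078, -0.072], [0, 0, 0], 75]
    - [[0, -0.078, -0.072], [0, 0, 0], 75]
    - [[0, -0.078, -0.072], [0, 0, 0], 75]
    - [[0, -0.078, -0.072], [0, 0, 0], 75]

```text
t: 19.23
position: [0.5245, 0.1905, 0.4029]
ee_rot: [-1.393, -0.861, 0.862]
contact_force: [-0.9, -0.6, -1.0]
opening: 0.0605
```

```bash
python3 st.py; python3 - <<'E'
from h import *
from bench import state,eyes
s=state(); im,d=eyes.get_image("wrist"); c=eyes.get_calibration("wrist"); T=wristT(s,c)
P=pts(c,d,T)
k=abs(P[...,2]-.19)<.014; k[:200]=0;k[320:]=0;k[:,:270]=0;k[:,370:]=0
print("knob top z",np.median(P[k][:,2]))
b=(abs(P[...,2]-.157)<.006)&(np.hypot(P[...,0]-.4613,P[...,1]-.2224)<.008); print("button z",np.median(P[b][:,2]),b.sum())
t,_=eyes.get_image("top"); 
cv2.imwrite("pics/w5.png",np.hstack([cv2.resize(t,(400,300)),cv2.resize(cv2.rotate(im[155:215,280:360],cv2.ROTATE_180),(400,300),interpolation=cv2.INTER_CUBIC)]))
E
```

```text
t 19.2333 p [524.55 190.52 402.91] F [-0.9  -0.55 -0.98] Ftool [-0.9   0.98  0.55] Tq [-0.051  0.022 -0.024] op 0.0605 j6 -0.8508 yawz 153.44
knob top z 0.1960270180973817
button z 0.15963885965436053 596
```

View pics/w5.png

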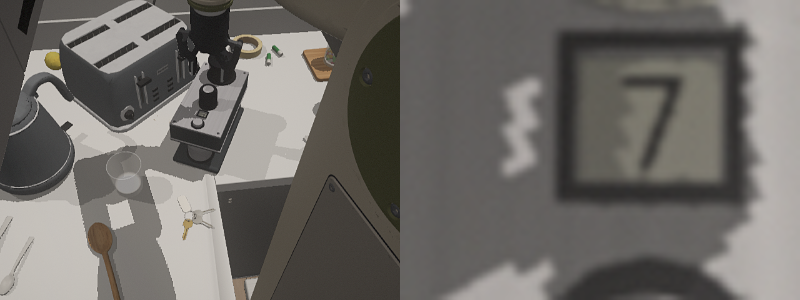

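```bash
python3 -c "
from bench import robot; print(robot.hand_in())"
```

```text
the job is handed in; nothing more can be done
None
```

The grinder is set to 7 and the start button has had one press. The job is handed in, finished at about 19 s of the 72 s allowed.

- **Dial:** I gripped the knob and pressed it down until it met its stop, about 8.6 mm deep and with roughly 4 N on the stop. I eased it up slightly and turned it clockwise from 3 by about 121°. Then I let go so it sprang up by itself.
- **Button:** I pressed it about 6.6 mm down, past the 4.5 mm at which it counts, with about 6 N. Then I released it.
- **Last checks:** The window shows a centred 7. The knob top is at 196 mm, which is fully up. The button top is back at its starting height of about 159.6 mm. The keys lie where they were, and the gripper is clear of everything.
- **Not tested directly:** I did not try the lock by turning the dial. I judge it locked because the numeral is centred and the knob is fully up.
- **One disagreement:** At the start the 3 stood about 1.8 mm off the middle of the window, and the 7 about 0.9 mm off after 120°. I added 1.2°, which stays well within the locking tolerance, and the 7 was centred after release.

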